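# Weigh and sort two climbing swivels on a beam balance

## Task

Check the two swivels against the brass reference weight: take the grey one from under the shelf's ledge, set it on the white pan of the balance, let go and wait for the beam to come to rest, and after it do the same with the blue one. Put each swivel that outweighs the brass weight in the red tray and each that is lighter in the green tray, set down gently, lying flat on the tray floor (side by side if both go in one). Leave all the other gear where it is.

Things in the scene. Friction and masses are not known exactly. Their poses are not given: they have to be found in the camera images.
- swivel_grey_center (a point): Grey climbing swivel lying flat, 104 long x 40 x 44 high. Point: its centre, 22 above its underside; x along it, z up. Middle: a block 44 x 40 x 44 with upright sides, gripped across the 40; at each end an eye. Starts on the shelf's 12 thick base plate, half under the ledge, 140 beside the other, its length square to the ledge. Hidden mass, 165 to 435 g, differs each time.
- swivel_blue_center (a point): Blue climbing swivel lying flat, 104 long x 40 x 44 high. Point: its centre, 22 above its underside; x along it, z up. Middle: a block 44 x 40 x 44 with upright sides, gripped across the 40; at each end an eye. Starts on the shelf's 12 thick base plate, half under the ledge, 140 beside the other, its length square to the ledge. Hidden mass, 165 to 435 g, differs each time.
- pan_top (a point): White porcelain pan of the balance, a flat rimless disc of 124 diameter. Point: centre of its top, about 110 above the table (94 to 126 as the beam swings). The pan stays level as the beam tilts, so where a part lies on it does not change the reading; set a swivel with its centre within 45 of the pan's. y runs along the beam towards the brass weight.
- beam (a joint): Tilt of the balance beam, rad: 0 level, positive with the pan down (load heavier than the brass weight), negative with it up (lighter); stops at -0.12 and +0.12, about 0.036 per 10 g of difference, settles in about 1.5 s. The empty pan stands up at -0.12. The brass weight on the other arm balances 300 g on the pan.
- pivot (a point): Beam pivot of the balance, 75 above the table; the pan hangs off the beam 130 to one side, the brass weight (44 diameter, 50 high) 130 to the other. A red pointer and white scale plate (100 wide) on it stand up to 160 above the table. Fixed base 120 x 300, 14 thick.
- tray_red_in (a point): Red plastic sorting tray, fixed, 170 x 170 outside, 4 walls, rim 16 above the table, big enough for both swivels side by side. Point: centre of the inner floor, 5 above the table; x and y along the sides. For swivels heavier than the brass weight.
- tray_green_in (a point): Green plastic sorting tray, fixed, 170 x 170 outside, 4 walls, rim 16 above the table, big enough for both swivels side by side. Point: centre of the inner floor, 5 above the table; x and y along the sides. For swivels lighter than the brass weight. (Within 15 g of the brass weight either tray is accepted.)
- ledge_edge (a point): Inspection shelf, fixed: bamboo ledge 60 deep, 320 wide, 15 thick, underside 170 above the table, on posts 150 either side. Point: middle of its lower near edge; x points in under the ledge (roughly to the robot's right, -y), y along it. The swivels lie half under this edge, so a gripper cannot come straight down on them: lean the hand away from the ledge (to the left) by 25 to 45 degrees.
- wax_tin_center (a point): Bystander: yellow wax tin standing on the ledge, 44 diameter, 45 high. Point: its centre.
- carabiner: Bystander: gold locking carabiner lying on the table, 116 x 74, 15 high. Origin: centre of its underside.
- ascender: Bystander: black ascender with toothed cam lying on the table, 190 x 76, 22 high. Origin: centre of its underside.
- figure8: Bystander: orange figure-eight descender lying on the table, 116 x 72, 12 high. Origin: centre of its underside.
- dish: Bystander: small white porcelain testing dish, 90 diameter, 30 high. Origin: centre of its underside.
- flask: Bystander: green flask standing upright near the robot on the right, 68 diameter, 190 high. Origin: centre of its underside.
There are look-alikes about, which are no part of the job. What is shaped like the part that bears swivel_grey_center but orange is not meant.

How it is judged:
On the way, in this order (a step that is already met when the one before it is completed fails the run):
1. the grey swivel rests on the balance pan, let go, the fingers touching nothing, the beam at rest (horizontal distance between swivel_grey_center and pan_top below 0.045 m and contact force between swivel_grey and pan above 1 N and contact force between the fingers and anything else below 0.1 N and velocity of joint beam between -0.05 and 0.05 rad/s), for 0.4 s.
2. then the blue swivel rests on the balance pan, let go, the fingers touching nothing, the beam at rest (horizontal distance between swivel_blue_center and pan_top below 0.045 m and contact force between swivel_blue and pan above 1 N and contact force between the fingers and anything else below 0.1 N and velocity of joint beam between -0.05 and 0.05 rad/s), for 0.4 s.
At the end, for the whole second after the job is handed in: Each swivel lies at rest, flat (within 0.15 rad) on the floor of a tray, its centre within 60 mm of the tray's middle along each side: in the red tray if heavier than 300 g, in the green tray if lighter (within about 15 g of 300 g either is accepted) (((x of swivel_grey_center in the frame of tray_red_in between -0.06 and 0.06 m and y of swivel_grey_center in the frame of tray_red_in between -0.06 and 0.06 m and z of swivel_grey_center in the frame of tray_red_in below 0.03 m and contact force between swivel_grey and tray_red above 2.8 N) or (x of swivel_grey_center in the frame of tray_green_in between -0.06 and 0.06 m and y of swivel_grey_center in the frame of tray_green_in between -0.06 and 0.06 m and z of swivel_grey_center in the frame of tray_green_in below 0.03 m and contact force between swivel_grey and tray_green between 1 and 3.09 N)) and angle between each of swivel_grey_center, swivel_blue_center's own z axis and vertical below 0.15 rad and linear speed of each of swivel_grey, swivel_blue below 0.02 m/s and ((x of swivel_blue_center in the frame of tray_red_in between -0.06 and 0.06 m and y of swivel_blue_center in the frame of tray_red_in between -0.06 and 0.06 m and z of swivel_blue_center in the frame of tray_red_in below 0.03 m and contact force between swivel_blue and tray_red above 2.8 N) or (x of swivel_blue_center in the frame of tray_green_in between -0.06 and 0.06 m and y of swivel_blue_center in the frame of tray_green_in between -0.06 and 0.06 m and z of swivel_blue_center in the frame of tray_green_in below 0.03 m and contact force between swivel_blue and tray_green between 1 and 3.09 N))); the robot touches nothing.
It fails at once if a bystander was moved more than 30 mm (distance of any of carabiner, ascender, figure8, dish, flask, wax_tin_center from where it was at the start of the episode above 0.03 m).
It fails at once if a swivel struck a tray or the pan at over 0.4 m/s (dropped or thrown down) ((contact force between swivel_grey and tray_red above 0.5 N and linear speed of swivel_grey above 0.4 m/s) or (contact force between swivel_grey and tray_green above 0.5 N and linear speed of swivel_grey above 0.4 m/s) or (contact force between swivel_grey and pan above 0.5 N and linear speed of swivel_grey above 0.4 m/s) or (contact force between swivel_blue and tray_red above 0.5 N and linear speed of swivel_blue above 0.4 m/s) or (contact force between swivel_blue and tray_green above 0.5 N and linear speed of swivel_blue above 0.4 m/s) or (contact force between swivel_blue and pan above 0.5 N and linear speed of swivel_blue above 0.4 m/s)).
It also fails if it takes over 72 s, if anything falls off the work surface, if the arm or the gripper's body presses on something with over 40 N, if the wrist force passes 120 N, or if a joint passes its speed limit or range.

## Robot

A 7-joint arm with a two-finger parallel gripper is mounted at the origin on the work surface. World frame = base frame: x ahead of the robot, y to its left, z up, the work surface at z = 0. Lengths are in m, angles in rad, forces in N, time in s.
With the tool pointing down it reaches from about 0.4 to 0.9 m from the base axis. Payload 5.6 kg.
Tool frame: the origin (TCP) lies midway between the tips of the shut fingers; the grasp point (between the pads) lies 19 mm behind it; z points along the fingers, y is the line along which they close (so a half turn about z gives the same grasp; the last joint's range is limited). The gripper opens to 92 mm and grips with 3 to 60 N. Pads are 20 mm wide; open, the fingers measure 128 mm over their backs; the gripper's body (75 mm by 189 mm) begins 69 mm behind the grasp point.
Start: joints at [1.131, 0.468, -0.012, 1.603, 0.006, 1.071, -0.056], TCP at [0.251, -0.6, 0.215] pointing down, gripper open.
Joint ranges: [-2.53, 2.53], [-0.31, 2.02], [-1.57, 1.55], [0.28, 2.44], [-1.29, 4.43], [0.15, 1.84], [-2.92, 2.92]. Speed limits (rad/s): [2.57, 2.57, 3.14, 3.14, 3.14, 3.14, 3.14].

## Interface

Orientations are given as a 3x3 rotation matrix whose columns are the frame's x, y, z axes.
In Python, from station import env, effector, solver, viewer, workorder, search_frame, tip_of gives the robot as it stands. Calls block until the motion is done:
- env.reach(position, orientation): joint-space move of the TCP to a pose.
- env.movel(position, frame=None, rate=0.15): straight line of the TCP; frame=None keeps the orientation; rate is the mean speed in m/s.
- env.goto_joints(angles): joint-space move.
- effector.release() and effector.grasp(squeeze=None): open the fingers fully, or close them until they stop; squeeze is the grip in N (None keeps the last).
- env.pause(seconds).
- solver.inverse_kinematics(position, orientation): joint angles nearest the present ones, or None.
- env.sense(): the state.
- viewer.read_camera(name): name is "side" or "top" or "wrist"; returns (picture, depth): 480x640x3 uint8, red, green, blue; 480x640 float32, m along the optical axis (not along the pixel's ray), 0 where there is no reading.
- viewer.camera_info(name): a dict with "intrinsics" (3x3 intrinsics, pixels), "dist_coeffs" ([k1, k2, p1, p2, k3] as OpenCV has them; the pictures are not rectified), "eye" and "rotation" of the camera in the world; the wrist camera has in their place "T_tool_cam" (4x4, takes a point from camera to tool coordinates, whose origin is the TCP and whose axes are the flange's). Camera axes: x right, y up, looking along -z (the intrinsics and any distortion apply to the point x, -y, -z); pixel columns grow to the right and rows downward; lengths in m; the calibration is good to about 2 mm. A picture is of the moment at which its call begins: read the wrist's pose just before it. camera_info takes no time and is no camera call.
A pose or a line that the arm cannot do raises env.PlanningError and nothing moves.
- workorder.finish_job(): hands the job in; it is judged then, once.
Trained networks look in the newest picture that a camera, given by its name, has taken for a name from the list of things; names that differ only in an ending like _2 or _b are one class to them, and where a whole thing is asked for, a point or a joint stands for the part that bears it (a point fixed in the world has none). Each returns a list of dicts, best first, with "score" (0 to 1); they miss things now and then, are a little off and sometimes report something else, mostly with a low value. They report only what shows in the picture. A call takes as long as a camera call. They do not tell look-alikes from the thing itself.
- search_frame(camera, name): "at" ([x, y, z] in m, in world coordinates, good to about 4 mm: the middle of the surface that is visible of it).
- tip_of(camera, name): "at" ([x, y, z] in m, in world coordinates, good to about 4 mm: a listed point, or the origin of a listed thing).
The state is a dict: "t": time; "joint_positions": joint angles; "joint_velocities": joint speeds; "tau": joint torques, N m; "ee_pos": TCP position; "tcp_rot": TCP orientation; "wrist_force": force on the tool from outside, world axes, zero at the start; "moment": the same for the moment, N m; "gripper_width": finger opening in m; "grasp_force": force on a finger pad.
Only numpy, scipy, OpenCV 4.12 (cv2) and the standard library are available. Lean on these libraries where they do the work, as an engineer would, in place of code of your own. Each camera call takes 0.05 s, during which the arm holds its last target. There are 200 camera calls.

## Working session

There is one attempt and no reset: what is moved stays moved. The work goes in short steps, each a Python script; the robot and the scene stay as the last script left them, time stands still between calls to the robot, and variables do not carry over. Pictures are saved under pics/ and viewed, at most 10 in all, crops included, and the job is handed in when it is done.

```bash
mkdir -p pics; ls; python3 - <<'E'
from station import env, effector, solver, viewer, workorder, search_frame, tip_of
import cv2, numpy as np
for c in ("top","side"):
    p,d=viewer.read_camera(c); cv2.imwrite(f"pics/{c}1.png",p[:,:,::-1]); np.save(f"{c}_d.npy",d)
    i=viewer.camera_info(c); print(c,np.round(i["eye"],3).tolist(),np.round(i["rotation"],3).tolist())
    print(i["intrinsics"], i["dist_coeffs"])
    for n in ["swivel_grey_center","swivel_blue_center","pan_top","pivot","tray_red_in","tray_green_in","ledge_edge","wax_tin_center","flask"]:
        print(n,[(np.round(r["at"],3).tolist(),round(r["score"],2)) for r in tip_of(c,n)[:4]])
print(env.sense()["t"], viewer.camera_info("wrist")["T_tool_cam"])
E
```

```text
pics
top [0.236, 0.015, 1.522] [[-0.018, 0.981, -0.191], [-1.0, -0.015, 0.018], [0.015, 0.191, 0.981]]
[[544.27690664   0.         316.77975401]
 [  0.         544.27690664 240.18327075]
 [  0.           0.           1.        ]] [-0.1318808  0.         0.         0.         0.       ]
swivel_grey_center [([0.32, 0.126, 0.018], 0.88), ([0.526, -0.023, 0.03], 0.5)]
swivel_blue_center [([0.656, -0.007, 0.038], 0.75)]
pan_top [([0.531, 0.305, 0.128], 0.63)]
pivot [([0.519, 0.436, 0.073], 0.76)]
tray_red_in [([0.618, -0.245, 0.002], 0.73)]
tray_green_in [([0.426, -0.33, 0.003], 0.72)]
ledge_edge [([0.683, 0.389, -0.002], 0.63), ([0.591, -0.017, 0.172], 0.62)]
wax_tin_center [([0.518, -0.052, 0.214], 0.63)]
flask []
side [0.35, -0.892, 1.274] [[0.982, 0.16, -0.105], [-0.191, 0.776, -0.602], [-0.015, 0.611, 0.792]]
[[551.91961759   0.         315.7001502 ]
 [  0.         551.91961759 241.47156573]
 [  0.           0.           1.        ]] [-0.05628103  0.          0.          0.          0.        ]
swivel_grey_center [([0.526, -0.025, 0.034], 0.92), ([0.317, 0.126, 0.02], 0.88)]
swivel_blue_center [([0.662, -0.009, 0.036], 0.78)]
pan_top [([0.596, -0.022, 0.172], 0.74), ([0.534, 0.309, 0.126], 0.57)]
pivot [([0.516, 0.434, 0.078], 0.77), ([0.511, -0.058, 0.208], 0.23)]
tray_red_in [([0.616, -0.249, 0.003], 0.73), ([0.535, 0.308, 0.123], 0.6)]
tray_green_in [([0.425, -0.332, 0.003], 0.79)]
ledge_edge [([0.596, -0.02, 0.171], 0.77), ([0.298, -0.258, 0.003], 0.46)]
wax_tin_center [([0.51, -0.057, 0.211], 0.78), ([0.701, 0.271, -0.003], 0.38), ([0.301, -0.258, 0.002], 0.32)]
flask [([0.298, -0.262, 0.002], 0.56)]
1.0 [[ 1.38548942e-04  9.64591497e-01  2.63748411e-01  7.43101129e-02]
 [ 9.99999235e-01 -4.57888422e-04  1.14930149e-03  6.17149691e-04]
 [ 1.22937379e-03  2.63748050e-01 -9.64590822e-01 -1.69306122e-01]
 [ 0.00000000e+00  0.00000000e+00  0.00000000e+00  1.00000000e+00]]
```

View pics/top1.png

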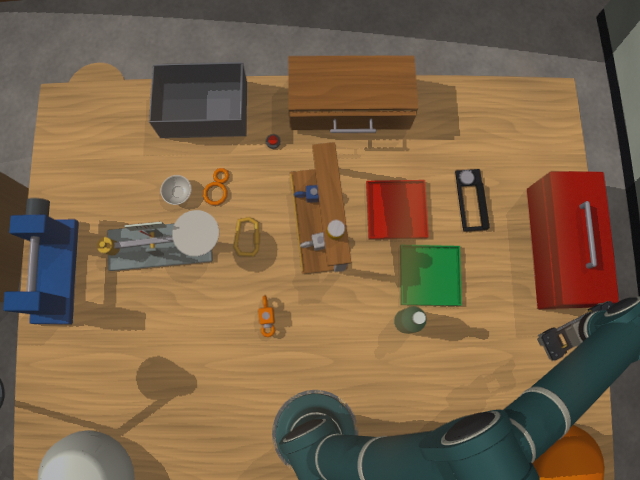

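View pics/side1.png

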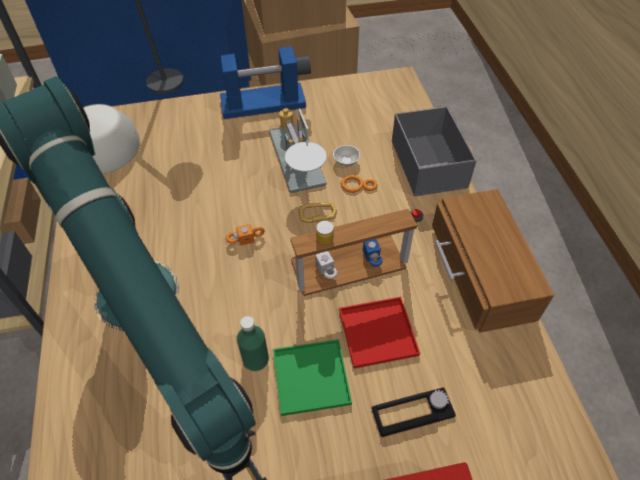

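The grey-class candidates in the top view are at (315,240), grey on the shelf, and (267,318), orange on the table. The blue one is at (310,192). The grey one on the shelf fits, because it lies half under the ledge. I'll confirm that in a crop, then fit the ledge, pan and tray poses from depth.

```bash
cat > h.py <<'E'
from station import env, effector, solver, viewer, workorder, search_frame, tip_of
import cv2, numpy as np
def cloud(c):
    s=env.sense(); p,d=viewer.read_camera(c); i=viewer.camera_info(c)
    v,u=np.mgrid[:480,:640]
    n=cv2.undistortPoints(np.stack([u,v],-1).reshape(-1,1,2).astype(np.float64),np.array(i["intrinsics"]),np.array(i["dist_coeffs"])).reshape(480,640,2)
    P=np.stack([n[...,0]*d,-n[...,1]*d,-d],-1)
    if c=="wrist":
        T=np.array(i["T_tool_cam"]); P=P@T[:3,:3].T+T[:3,3]; W=P@np.array(s["tcp_rot"]).T+s["ee_pos"]
    else: W=P@np.array(i["rotation"]).T+i["eye"]
    W[d<=0]=np.nan
    return p,W
def rect(W,m):
    k=cv2.morphologyEx(m.astype(np.uint8),cv2.MORPH_OPEN,np.ones((2,2)))
    q=W[k>0]; r=cv2.minAreaRect(q[:,:2].astype(np.float32)); return r, np.median(q[:,2]), len(q)
def box(W,x0,x1,y0,y1,z0,z1):
    X,Y,Z=np.moveaxis(np.nan_to_num(W,nan=9),-1,0); return (X>x0)&(X<x1)&(Y>y0)&(Y<y1)&(Z>z0)&(Z<z1)
def frame(yaw,lean):
    """closing axis y at angle yaw; tool leans so z points to yaw-90deg by lean"""
    c,s=np.cos(yaw),np.sin(yaw); y=np.array([c,s,0]); h=np.array([s,-c,0])
    z=np.sin(lean)*h-np.cos(lean)*np.array([0,0,1]); return np.stack([np.cross(y,z),y,z],1)
E
python3 - <<'E'
from h import *
for c in ("top","side"):
    p,W=cloud(c); hsv=cv2.cvtColor(p,cv2.COLOR_RGB2HSV); H,S,V=np.moveaxis(hsv,-1,0)
    f=lambda n,m: print(c,n,rect(W,m))
    f("ledge",box(W,.35,.85,-.2,.1,.178,.194))
    f("pan",box(W,.43,.63,.2,.4,.115,.14))
    f("green",box(W,.3,.55,-.45,-.22,-.02,.04)&(H>45)&(H<80)&(S>120))
    f("red",box(W,.48,.75,-.37,-.12,-.02,.04)&((H<8)|(H>172))&(S>120))
    f("baseplate",box(W,.35,.85,-.1,.12,.008,.016))
    f("blue",box(W,.6,.72,-.1,.1,.02,.08)&(H>100)&(H<130)&(S>100))
    f("grey",box(W,.47,.585,-.1,.1,.025,.08)&(S<60))
    f("ptr",box(W,.43,.6,.38,.5,.10,.2))
    cr=p[150:300,250:400] if c=="top" else p[180:300,280:430]
    cv2.imwrite(f"crop_{c}.png",cv2.resize(cr,(390,390),interpolation=2)[:,:,::-1])
cv2.imwrite("pics/crop.png",np.hstack([cv2.imread("crop_top.png"),cv2.imread("crop_side.png")]))
L=np.radians(35)
for yaw in (np.radians(6),np.radians(186)):
    for lean in (30,35,40):
        sg=1 if yaw<1 else -1
        R=frame(yaw,sg*np.radians(lean))
        for g in ([.526,-.024,.034],[.659,-.008,.034],[.526,.06,.25],[.533,.307,.26]): print(lean,yaw,g,np.round(solver.inverse_kinematics(g,R),2) if solver.inverse_kinematics(g,R) is not None else None)
E
```

```text
top ledge (((0.6281623244285583, -0.05427324026823044), (0.3859679102897644, 0.0777728334069252), 6.186070919036865), np.float64(nan), 2594)
top pan (((0.5610682368278503, 0.32509684562683105), (0.1572459638118744, 0.11145216226577759), 49.31571960449219), np.float64(nan), 1715)
top green (((0.4240684509277344, -0.34457463026046753), (0.15722961723804474, 0.17021386325359344), 87.34578704833984), np.float64(nan), 2828)
top red (((0.6216729283332825, -0.24602004885673523), (0.15364418923854828, 0.1566503345966339), 24.21938705444336), np.float64(nan), 3144)
top baseplate (((0.6274762749671936, 0.029673412442207336), (0.4369775950908661, 0.07115413248538971), 26.722562789916992), np.float64(nan), 1144)
top blue (((0.6518904566764832, -0.00010570138692855835), (0.07397689670324326, 0.04920518770813942), 52.80654525756836), np.float64(0.05586359930225904), 104)
top grey (((0.49808192253112793, -0.009819120168685913), (0.05932161957025528, 0.06022828817367554), 30.112991333007812), np.float64(nan), 226)
top ptr (((0.5530180335044861, 0.4616294503211975), (0.04240284860134125, 0.1457420438
[... 2548 characters left out ...]
 1.96]
35 3.246312408709453 [0.526, -0.024, 0.034] [ 0.52  1.28 -1.34  1.96  1.56  1.84  1.87]
35 3.246312408709453 [0.659, -0.008, 0.034] [ 0.36  1.17 -1.12  1.63  1.48  1.65  2.1 ]
35 3.246312408709453 [0.526, 0.06, 0.25] [ 0.38  0.78 -1.32  1.79  1.09  1.78  2.06]
35 3.246312408709453 [0.533, 0.307, 0.26] [-0.29  0.77 -0.89  1.4   0.87  1.81  2.01]
40 3.246312408709453 [0.526, -0.024, 0.034] [ 0.39  1.1  -1.12  1.95  1.44  1.68  1.84]
40 3.246312408709453 [0.659, -0.008, 0.034] [ 0.32  1.21 -1.12  1.62  1.54  1.74  2.07]
40 3.246312408709453 [0.526, 0.06, 0.25] [ 0.24  0.67 -1.11  1.79  1.03  1.72  2.09]
40 3.246312408709453 [0.533, 0.307, 0.26] [-0.43  0.74 -0.67  1.38  0.8   1.8   2.07]
```

View pics/crop.png

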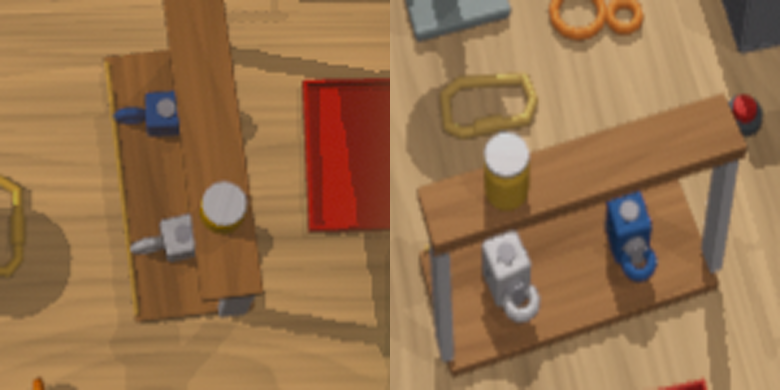

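The crop confirms it: the grey swivel is at (178,236) and the blue one at (162,112), both half under the ledge. The orange one lies apart on the table. I'll clean up the fits, ignoring NaN readings, and choose poses.

```bash
sed -i 's/q=W\[k>0\];/q=W[k>0]; q=q[~np.isnan(q).any(1)];/' h.py
python3 - <<'E'
from h import *
for c in ("top","side"):
    p,W=cloud(c); hsv=cv2.cvtColor(p,cv2.COLOR_RGB2HSV); H,S,V=np.moveaxis(hsv,-1,0)
    def f(n,m):
        r,z,k=rect(W,m); print(c,n,np.round(r[0],4),np.round(r[1],3),round(r[2],1),round(float(z),4),k)
    f("ledge",box(W,.35,.85,-.2,.1,.178,.194))
    f("pan",box(W,.43,.63,.2,.4,.118,.132)&(S<60)&(V>130))
    f("green",box(W,.3,.55,-.45,-.22,-.01,.03)&(H>45)&(H<80)&(S>150))
    f("red",box(W,.48,.75,-.37,-.12,-.01,.03)&((H<8)|(H>172))&(S>150))
    f("blue",box(W,.6,.72,-.1,.1,.048,.064)&(H>100)&(H<130)&(S>100))
    f("grey",box(W,.47,.585,-.1,.1,.048,.064)&(S<60))
for yd in (6,30,60,90,120):
    for lean in (30,):
        R=frame(np.radians(yd),np.radians(lean))
        for g in ([.533,.307,.14],[.533,.307,.26]):
            j=solver.inverse_kinematics(g,R); print(yd,g,None if j is None else np.round(j,2))
for yd in (0,90,-90,180):
  for g in ([.533,.307,.14],[.42,-.335,.03],[.62,-.247,.03],[.42,-.335,.2],[.62,-.247,.2]):
    j=solver.inverse_kinematics(g,frame(np.radians(yd),0)); print("v",yd,g,None if j is None else np.round(j,2))
E
```

```text
top ledge [ 0.627  -0.0546] [0.384 0.079] 6.0 0.1859 2592
top pan [0.5309 0.3071] [0.122 0.118] 1.8 0.1267 1563
top green [ 0.4236 -0.3696] [0.108 0.177] 82.6 0.0054 1986
top red [ 0.6184 -0.2489] [0.173 0.177] 0.5 0.0052 3115
top blue [ 0.6511 -0.001 ] [0.071 0.047] 52.8 0.056 89
top grey [ 0.5143 -0.0192] [0.059 0.048] 55.1 0.0566 183
side ledge [ 0.6427 -0.0133] [0.436 0.172] 19.1 0.1846 2238
side pan [0.5443 0.3505] [0.222 0.118] 77.0 0.1254 950
side green [ 0.4288 -0.3355] [0.172 0.163] 87.7 0.0044 2798
side red [ 0.6231 -0.2497] [0.174 0.178] 90.0 0.0043 4037
side blue [ 0.6682 -0.0035] [0.064 0.05 ] 86.5 0.055 123
side grey [ 0.529  -0.0221] [0.055 0.054] 16.7 0.0554 192
6 [0.533, 0.307, 0.14] [-0.21  0.91 -0.96  1.51  0.97  1.64 -1.25]
6 [0.533, 0.307, 0.26] [-0.23  0.74 -0.91  1.43  0.83  1.73 -1.11]
30 [0.533, 0.307, 0.14] [-0.24  0.78 -0.88  1.68  1.03  1.43 -0.96]
30 [0.533, 0.307, 0.26] [-0.22  0.63 -0.91  1.59  0.91  1.54 -0.8 ]
60 [0.533, 0.307, 0.14] [-0.17  0.66 -0.89  1.9   1.19  1.16 -0.62]
60 [0.533, 0.307, 0.26] [-0.02  0.56 -1.1   1.8   1.07  1.32 -0.44]
90 [0.5
[... 963 characters left out ...]
 [0.533, 0.307, 0.14] [-0.04  0.63 -0.75  1.72  0.5   1.   -2.54]
v -90 [0.42, -0.335, 0.03] [ 0.63  0.55 -0.02  2.    0.02  0.6  -0.98]
v -90 [0.62, -0.247, 0.03] [ 0.37  0.71 -0.06  1.66  0.05  0.77 -1.28]
v -90 [0.42, -0.335, 0.2] [ 0.65  0.3  -0.04  1.89  0.02  0.95 -0.97]
v -90 [0.62, -0.247, 0.2] [ 0.4   0.51 -0.1   1.56  0.06  1.06 -1.29]
v 180 [0.533, 0.307, 0.14] [ 0.24  0.97 -1.33  1.7   0.98  1.3   1.84]
v 180 [0.42, -0.335, 0.03] [ 0.39  0.56  0.28  2.01 -0.26  0.61 -2.3 ]
v 180 [0.62, -0.247, 0.03] [ 0.14  0.72  0.28  1.68 -0.26  0.77 -2.61]
v 180 [0.42, -0.335, 0.2] [ 0.41  0.29  0.24  1.91 -0.09  0.95 -2.45]
v 180 [0.62, -0.247, 0.2] [ 0.17  0.51  0.22  1.58 -0.12  1.06 -2.72]
```

```bash
cat >> h.py <<'E'
LED=np.radians(6.3); LN=np.radians(30); UP=np.array([0,0,1.])
def tcp(g,R): return np.array(g)+0.019*R[:,2]   # grasp point -> TCP
E
python3 - <<'E'
from h import *
R=frame(LED,LN)
s=env.sense(); env.movel(np.array(s["ee_pos"])+[0,0,.25],rate=.3)
env.reach([.5,.12,.42],R)
g=np.array([.526,-.0245,.042]); pre=tcp(g,R)-.2*R[:,2]
env.reach(pre,R)
print(env.sense()["t"],env.sense()["ee_pos"])
p,W=cloud("wrist"); cv2.imwrite("pics/w1.png",p[:,:,::-1])
for n in ("swivel_grey_center","ledge_edge","swivel_blue_center"): print(n,[(np.round(r["at"],4).tolist(),round(r["score"],2)) for r in tip_of("wrist",n)[:3]])
S=cv2.cvtColor(p,cv2.COLOR_RGB2HSV)[...,1]
m=box(W,.47,.585,-.1,.1,.050,.062)&(S<70); r,z,k=rect(W,m); print(r,z,k)
E
```

```text
5.8083 [0.51694628 0.06635768 0.20002381]
swivel_grey_center [([0.5244, -0.0235, 0.0378], 0.75), ([0.3187, 0.128, 0.0192], 0.66), ([0.2952, -0.2561, 0.0], 0.33)]
ledge_edge [([0.5918, -0.0212, 0.1735], 0.8)]
swivel_blue_center [([0.6595, -0.0089, 0.0319], 0.82)]
((0.5258275270462036, -0.032933566719293594), (0.04299737513065338, 0.1112152710556984), 8.075187683105469) 0.054425643593318154 1324
```

View pics/w1.png

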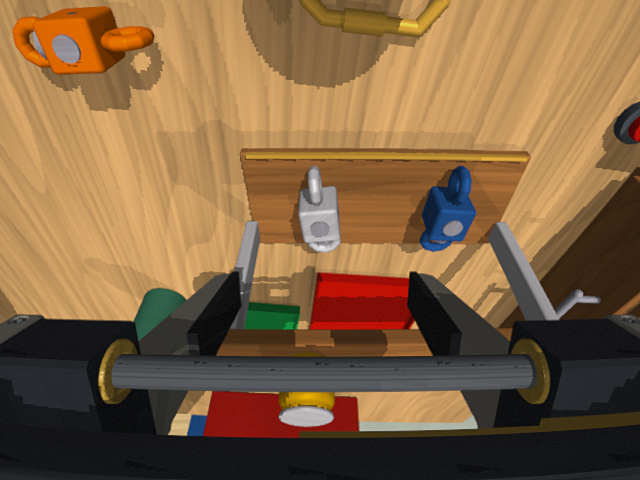

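The wrist view shows the grey swivel at (319,215) and the blue one at (449,215). The posts are clear of the hand, and the estimates agree to about 2 mm. Next I'll grasp the grey one.

```bash
cat >> h.py <<'E'
def pick(g,squeeze=30):
    R=frame(LED,LN); env.movel(tcp(g,R),R,rate=.12)
    effector.grasp(squeeze); s=env.sense(); print("grip",s["gripper_width"],s["grasp_force"],s["t"])
    a=np.array([-np.sin(LED),np.cos(LED),0]); q=tcp(g,R)
    env.movel(q+.02*UP,R,rate=.1); env.movel(q+.05*UP+.09*a,R,rate=.2); env.movel(q+.25*UP+.11*a,R,rate=.25)
    s=env.sense(); print("lifted",s["gripper_width"],s["grasp_force"],s["wrist_force"],s["t"])
E
python3 - <<'E'
from h import *
print(env.sense()["wrist_force"])
pick(np.array([.5255,-.0245,.042]))
p,W=cloud("wrist"); cv2.imwrite("pics/w2.png",p[:,:,::-1])
E
```

```text
[-0.05946129  0.83304858  0.68782711]
grip 0.04067373812741497 29.326472282409668 8.65
lifted 0.040418807410079194 29.29755985736847 [-0.66235791 -0.46411709 -2.58129444] 10.575
```

View pics/w2.png

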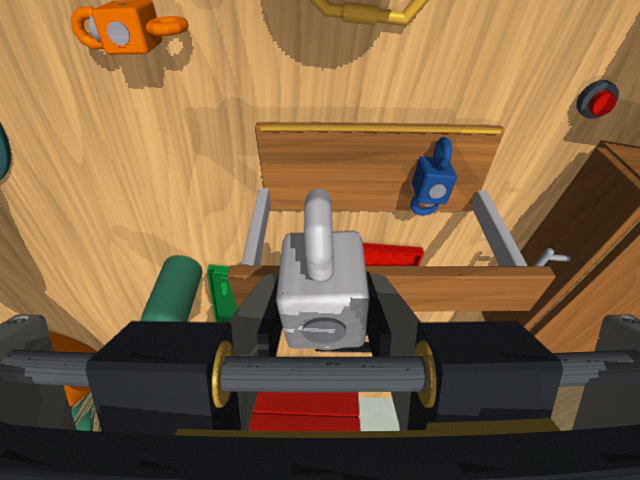

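```bash
cat >> h.py <<'E'
PAN=np.array([.532,.307]); PY=np.radians(60)
def weigh():
    R=frame(PY,LN); q=tcp([*PAN,.128+.030],R)
    env.reach(q+.1*UP,R); env.movel(q+.012*UP,R,rate=.15); env.movel(q,R,rate=.03); env.pause(.2)
    f0=env.sense()["wrist_force"]; effector.release(); f1=env.sense()["wrist_force"]; print("dF",np.round(f0-f1,2))
    env.movel(q-.15*R[:,2],R,rate=.2); env.pause(1.6); print(env.sense()["t"])
def look(col,cams=("wrist","top","side")):
    name=f"swivel_{col}_center"
    for c in cams:
        p,W=cloud(c); H,S,V=np.moveaxis(cv2.cvtColor(p,cv2.COLOR_RGB2HSV),-1,0)
        try:
            r,z,k=rect(W,box(W,.46,.6,.23,.38,.08,.135)&(S<40)&(V>150)); print(c,"pan pts",np.round(r[0],4),np.round(r[1],3),round(float(z),4),k)
        except Exception as e: print(c,e)
        for n in (name,"pan_top"): print(c,n,[(np.round(r["at"],4).tolist(),round(r["score"],2)) for r in tip_of(c,n)[:3]])
        cv2.imwrite(f"pics/{col}_{c}.png",p[:,:,::-1])
E
python3 - <<'E'
from h import *
weigh(); look("grey")
E
```

```text
dF [ 1.31  0.64 -3.56]
16.3833
wrist pan pts [0.5971 0.2882] [0.159 0.251] 0.1245 6611
wrist swivel_grey_center [([0.532, 0.3058, 0.1515], 0.86), ([0.3197, 0.1293, 0.0216], 0.83)]
wrist pan_top []
top pan pts [0.5303 0.3139] [0.108 0.12 ] 0.1274 514
top swivel_grey_center [([0.3189, 0.1268, 0.0212], 0.63), ([0.5345, 0.3106, 0.1437], 0.61)]
top pan_top [([0.5335, 0.308, 0.1282], 0.95), ([0.6553, -0.0109, 0.0349], 0.72)]
side pan pts [0.5446 0.351 ] [0.212 0.118] 0.1253 238
side swivel_grey_center [([0.53, 0.3067, 0.1485], 0.94), ([0.3182, 0.1244, 0.0233], 0.87)]
side pan_top [([0.5336, 0.3089, 0.1267], 0.89)]
```

View pics/grey_wrist.png

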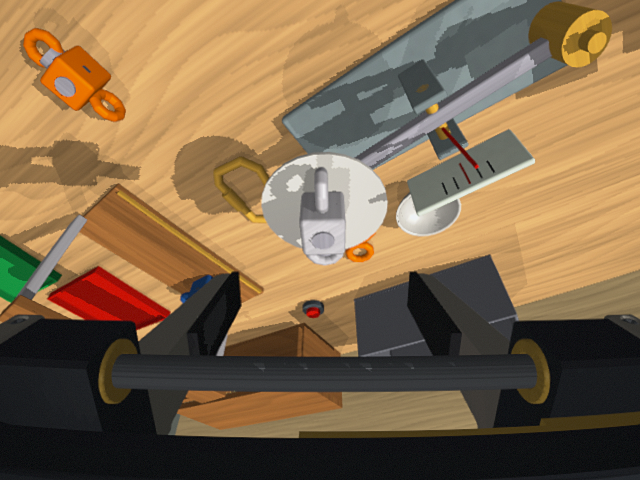

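The grey swivel sits centred on the pan at (322,220). The pan has stayed up, 0.126 m in all three views, so the swivel is lighter and goes in the green tray. I'll regrip it upright.

```bash
cat >> h.py <<'E'
TR={"green":np.array([.426,-.333]),"red":np.array([.619,-.248])}
def sort_to(c,tray,off,squeeze=30):
    R=frame(PY,0); q=tcp([c[0],c[1],c[2]+.012],R)
    env.reach(q+.1*UP,R); env.movel(q,R,rate=.15); effector.grasp(squeeze)
    s=env.sense(); print("grip",s["gripper_width"],s["grasp_force"])
    env.movel(q+.22*UP,R,rate=.25)
    R=frame(np.radians(-90),0); q=tcp([TR[tray][0],TR[tray][1]+off,.041],R)
    env.reach(q+.32*UP,R); print("w",env.sense()["gripper_width"])
    env.movel(q+.03*UP,R,rate=.25); env.movel(q,R,rate=.04); env.pause(.15); effector.release()
    env.movel(q+.12*UP,R,rate=.2); print(env.sense()["t"])
E
python3 - <<'E'
from h import *
sort_to([.531,.307,.148],"green",-.045)
p,W=cloud("wrist"); cv2.imwrite("pics/tray1.png",p[:,:,::-1])
for n in ("swivel_grey_center","tray_green_in"): print([(np.round(r["at"],4).tolist(),round(r["score"],2)) for r in tip_of("wrist",n)[:3]])
E
```

```text
grip 0.040003992467057645 29.725220203399658
w 0.039964106123426886
26.45
[([0.4251, -0.3754, 0.0304], 0.88), ([0.4207, -0.3323, 0.0059], 0.45)]
[([0.4235, -0.3351, 0.0054], 0.62)]
```

View pics/tray1.png

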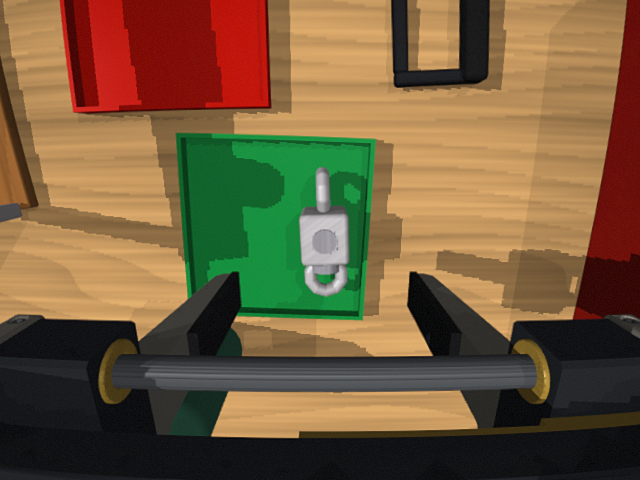

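The grey swivel lies flat in the green tray at (323,235), parallel to the walls and about 41 mm off-centre. Next I'll fetch the blue one.

```bash
python3 - <<'E'
from h import *
s=env.sense(); env.movel(np.array(s["ee_pos"])+.25*UP,rate=.3)
R=frame(LED,LN); env.reach([.55,.12,.42],R)
g=np.array([.659,-.0085,.042]); env.reach(tcp(g,R)-.2*R[:,2],R)
viewer.read_camera("wrist"); r=tip_of("wrist","swivel_blue_center"); print(r[:2])
b=np.array(r[0]["at"])
if np.linalg.norm(b[:2]-g[:2])<.01: g[:2]=(g[:2]+b[:2])/2
pick(g); weigh(); look("blue")
E
```

```text
[{'at': [0.6577, -0.009, 0.0273], 'score': 0.95}]
grip 0.04048783128261204 29.330072700977325 33.175
lifted 0.04025677427716614 29.302967190742493 [-0.18921934  0.32804617 -4.99620015] 35.1
dF [ 0.37 -0.61 -4.25]
40.9
wrist pan pts [0.5768 0.2958] [0.131 0.212] 0.0935 5863
wrist swivel_blue_center [([0.5302, 0.3061, 0.1134], 0.71)]
wrist pan_top [([0.6787, 0.3859, -0.0005], 0.62)]
top pan pts [0.5308 0.3109] [0.108 0.12 ] 0.0961 483
top swivel_blue_center [([0.5306, 0.3036, 0.1195], 0.85)]
top pan_top [([0.5321, 0.3085, 0.0967], 0.97)]
side pan pts [0.5423 0.3377] [0.185 0.117] 0.0942 243
side swivel_blue_center [([0.5366, 0.3075, 0.118], 0.62)]
side pan_top [([0.5368, 0.3084, 0.0919], 0.6)]
```

View pics/blue_wrist.png

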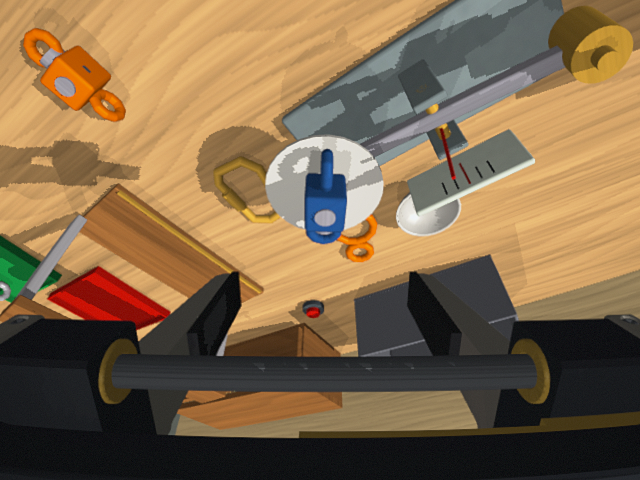

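The blue swivel has taken the pan down to 0.094 m and the pointer has swung over, so it is heavier and goes in the red tray.

```bash
python3 - <<'E'
from h import *
sort_to([.531,.306,.116],"red",0)
s=env.sense(); env.movel(np.array(s["ee_pos"])+.15*UP,rate=.3)
p,W=cloud("wrist"); cv2.imwrite("pics/end.png",p[:,:,::-1])
for c in ("wrist","top"):
  if c=="top": viewer.read_camera(c)
  for n in ("swivel_blue_center","tray_red_in","swivel_grey_center","tray_green_in"): print(c,n,[(np.round(r["at"],4).tolist(),round(r["score"],2)) for r in tip_of(c,n)[:2]])
print(env.sense()["t"])
E
```

```text
grip 0.039830177799830696 29.845510125160217
w 0.03991530633457826
50.5167
wrist swivel_blue_center [([0.618, -0.2461, 0.0241], 0.75)]
wrist tray_red_in []
wrist swivel_grey_center [([0.4275, -0.3782, 0.0289], 0.82)]
wrist tray_green_in [([0.4254, -0.3354, 0.0032], 0.8)]
top swivel_blue_center [([0.615, -0.2505, 0.0264], 0.74)]
top tray_red_in [([0.6159, -0.2444, 0.002], 0.83)]
top swivel_grey_center [([0.428, -0.3785, 0.0229], 0.81), ([0.3167, 0.1265, 0.0228], 0.81)]
top tray_green_in [([0.4257, -0.3315, 0.0022], 0.73), ([0.519, -0.0556, 0.2116], 0.59)]
51.6667
```

View pics/end.png

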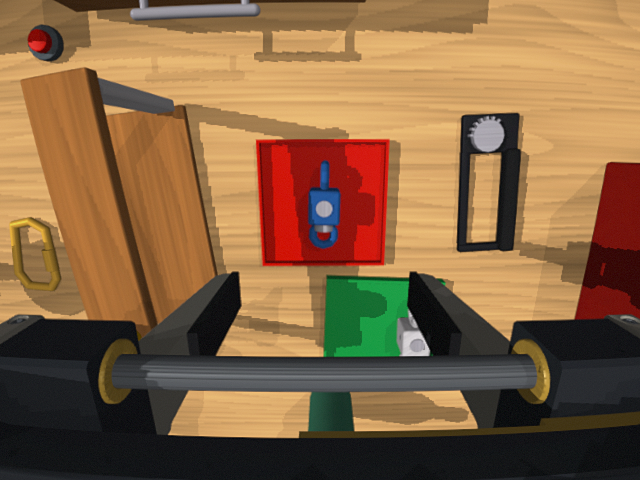

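The blue swivel lies flat and centred in the red tray at (324,207), the grey one is still in the green tray, and the arm is clear.

```bash
python3 -c "
from station import workorder
print(workorder.finish_job())"
```

```text
the job is handed in; nothing more can be done
None
```

I weighed both swivels and handed the job in at about 52 s: the grey one was lighter than the brass weight and lies in the green tray, and the blue one was heavier and lies in the red tray; the hand-in returned no verdict.

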